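# Set out the acrylic strips on their bonding rests

## Task

Pick out the three paper-covered acrylic strips and lay each one flat, paper side up, on the rest made for its length: between the blue stops, centred across the rest and lined up with it. Leave the screwdriver, the marker and the hex key where they lie.

Things in the scene. Friction and masses are not known exactly. Their poses are not given: they have to be found in the camera images.
- strip_short: the short acrylic strip: a loose flat strip 28 x 60 x 8 mm lying flat, top covered with orange-brown protective paper, edges clear. Origin at the centre of its underside; x across the 28 mm width, y along the 60 mm length, z up. Grip it across the width.
- rest_short: the short bonding rest, fixed: green plate 44 mm wide (x), 96 mm long (y), 7 mm high; two black rubber pads, tops at 10 mm, carry the acrylic strip; a blue stop at each end, 44 mm wide, 10 thick, top at 19 mm, 76 mm apart inside (strip + 16). Long sides open. Origin: centre of the plate's underside, on the worktop; x across, y along, z up.
- strip_medium: the medium acrylic strip: a loose flat strip 36 x 90 x 8 mm lying flat, top covered with orange-brown protective paper, edges clear. Origin at the centre of its underside; x across the 36 mm width, y along the 90 mm length, z up. Grip it across the width.
- rest_medium: the medium bonding rest, fixed: green plate 44 mm wide (x), 126 mm long (y), 7 mm high; two black rubber pads, tops at 10 mm, carry the acrylic strip; a blue stop at each end, 44 mm wide, 10 thick, top at 19 mm, 106 mm apart inside (strip + 16). Long sides open. Origin: centre of the plate's underside, on the worktop; x across, y along, z up.
- strip_long: the long acrylic strip: a loose flat strip 30 x 120 x 8 mm lying flat, top covered with orange-brown protective paper, edges clear. Origin at the centre of its underside; x across the 30 mm width, y along the 120 mm length, z up. Grip it across the width.
- rest_long: the long bonding rest, fixed: green plate 44 mm wide (x), 156 mm long (y), 7 mm high; two black rubber pads, tops at 10 mm, carry the acrylic strip; a blue stop at each end, 44 mm wide, 10 thick, top at 19 mm, 136 mm apart inside (strip + 16). Long sides open. Origin: centre of the plate's underside, on the worktop; x across, y along, z up.
- screwdriver: bystander, loose: screwdriver with yellow handle, 27 x 174 x 25 mm, lying flat; origin under its middle, y along it (handle to +y)
- marker: bystander, loose: white marker pen with blue cap, 16 x 136 x 18 mm, lying flat; origin under its middle, y along it
- hex_key: bystander, loose: black L-shaped hex key, 31 x 93 x 8 mm, lying flat; origin under its middle, y along its long arm

How it is judged:
By the outcome, as a careful person would: the job done as asked, in the order asked, and still so for the second after the job is handed in, with the robot touching nothing.
It also fails if it takes over 86 s, if anything falls off the work surface, if the arm or the gripper's body presses on something with over 40 N, if the wrist force passes 120 N, or if a joint passes its speed limit or range.

## Robot

A 7-joint arm with a two-finger parallel gripper is mounted at the origin on the work surface; the furniture and walls round the work are solid. World frame = base frame: x ahead of the robot, y to its left, z up, the work surface at z = 0. Lengths are in m, angles in rad, forces in N, time in s.
With the tool pointing down it reaches from about 0.425 to 0.925 m from the base axis. Payload 6.8 kg.
Tool frame: the origin (TCP) lies where the fingers leave the gripper's body, on its centre line; the fingertips stand 73 mm ahead of it and the grasp point (between the pads) lies 54 mm ahead of it; z points along the fingers, y is the line along which they close (so a half turn about z gives the same grasp; the last joint's range is limited). The gripper opens to 85 mm and grips with 20 to 120 N. Pads are 22 mm wide; open, the fingers measure 114 mm over their backs; the gripper's body (76 mm by 85 mm) begins 54 mm behind the grasp point. The pads swing forward as they close: fully open they stand 13 mm farther back than shut.
Start: joints at [1.091, 0.477, 0.022, 1.555, -0.011, 1.109, -0.083], TCP at [0.245, -0.629, 0.304] pointing down, gripper open.
Joint ranges: [-2.96, 2.96], [-0.34, 2.1], [-1.41, 1.46], [0.24, 2.44], [-1.37, 4.51], [0.17, 1.92], [-2.96, 2.96]. Speed limits (rad/s): [2.39, 2.39, 3.14, 3.14, 3.14, 3.14, 3.14].

## Interface

Orientations are given as a rotation vector (axis times angle).
In Python, from bench import r, grab_frame, camera_info gives the robot as it stands.
- The arm moves only by the shell command python3 -m pendant 'ROWS' [OPENING] [FORCE]. ROWS is rows parted by semicolons, their numbers by spaces, 1 to 5 of them, each of 6 numbers: dx, dy, dz in m, then a rotation vector rx, ry, rz in rad; each row is the pose to reach, as a shift and turn from the pose commanded when the command began, along the tool's axes at that moment; what a row does not reach only later rows make up. A row lasts 1/10 s, in which the tool goes at most 0.05 m and 0.15 rad, less where a joint would pass 70% of its speed; a pose out of reach is approached as far as the arm can. OPENING is the finger opening in m, set as the command begins (- or left out keeps the last). The fingers move at their own pace and stop on an object; FORCE is the grip in N (left out, the last holds). Time passes only in rows, so rows that do not move let the fingers close. It prints the time, the measured TCP pose, the force, the opening and the grip force at its end.
- r.get_obs(): the state, without advancing time (a new reading comes with each control period).
- grab_frame(name): name is "scene" or "top" or "wrist"; returns (picture, depth): 384x512x3 uint8, blue, green, red; 384x512 float32, m along the optical axis (not along the pixel's ray), 0 where there is no reading.
- camera_info(name): a dict with "camera_matrix" (3x3 intrinsics, pixels), "R" (3x3) and "t" (3): a world point X has camera coordinates R X + t. Camera axes: x right, y down, z forward; pixel columns grow to the right and rows downward; lengths in m; the calibration is good to about 2 mm. A picture is of the moment at which its call begins: read the wrist's pose just before it. camera_info takes no time and is no camera call; for the wrist camera it gives the pose at the moment of the call.
- r.hand_in(): hands the job in; it is judged then, once.
The state is a dict: "clock": time; "joints": joint angles; "qvel": joint speeds; "tau": joint torques, N m; "tcp_pos": TCP position; "orientation": TCP orientation; "contact_force": force on the tool from outside, world axes, zero at the start; "moment": the same for the moment, N m; "grip_width": finger opening in m; "gripper_force": force on a finger pad.
Only numpy, scipy, OpenCV 4.12 (cv2) and the standard library are available. Lean on these libraries where they do the work, as an engineer would, in place of code of your own. Each camera call takes 0.05 s, during which the arm holds its last target. There are 200 camera calls.

## Working session

There is one attempt and no reset: what is moved stays moved. The work goes in short steps, Python scripts to look and compute and a shell command to move; the robot and the scene stay as the last step left them, time stands still between calls to the robot, and variables do not carry over. Pictures are saved under pics/ and viewed, at most 14 in all, crops included, and the job is handed in when it is done.

```bash
mkdir -p pics; ls; python3 - <<'E'
from bench import r, grab_frame, camera_info
import cv2,numpy as np
for n in ("top","scene"):
    p,d=grab_frame(n); cv2.imwrite(f"pics/{n}1.png",p); np.savez(f"{n}1.npz",p=p,d=d)
    c=camera_info(n); print(n,c["camera_matrix"].tolist(),c["R"].round(4).tolist(),c["t"].round(4).tolist())
o=r.get_obs();print(o["clock"],o["tcp_pos"],o["orientation"],o["contact_force"])
E
```

```text
pics
top [[454.20314805676975, 0.0, 249.02273698612035], [0.0, 454.20314805676975, 184.0477726611887], [0.0, 0.0, 1.0]] [[-0.0175, -0.9998, -0.0106], [-0.9855, 0.019, -0.1687], [0.1689, 0.0075, -0.9856]] [0.0428, 0.474, 1.1695]
scene [[455.75712134431546, 0.0, 252.96342134973952], [0.0, 455.75712134431546, 197.35067844875542], [0.0, 0.0, 1.0]] [[-0.2198, 0.9754, -0.0166], [0.8007, 0.1707, -0.5743], [-0.5574, -0.1395, -0.8185]] [0.0741, -0.3524, 1.4167]
0.1 [ 0.24505257 -0.62851801  0.30305476] [-3.08594802e+00 -5.80381049e-01  6.49304901e-04] [ 0.55208628 -0.07957486  0.13390983]
```

View pics/top1.png

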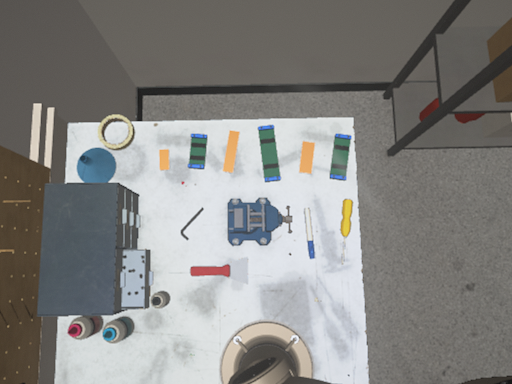

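View pics/scene1.png

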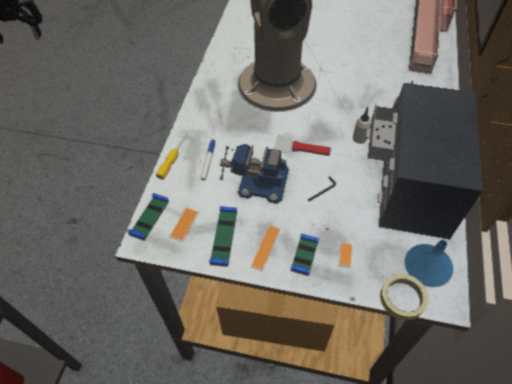

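Top view: orange strips short (164,160), long (231,152), medium (307,157). Rests are short (198,151), long (269,153), medium (340,157). A vise at (260,220) is an obstacle.

```bash
cat > h.py <<'E'
import cv2,numpy as np
from scipy.spatial.transform import Rotation as R
def ray(px,c,z):
    K,Rm,t=c["camera_matrix"],c["R"],c["t"]
    px=np.atleast_2d(px).astype(float); d=np.c_[px,np.ones(len(px))]@np.linalg.inv(K).T@Rm
    o=-Rm.T@t
    return (o+d*((z-o[2])/d[:,2])[:,None])[:,:2]
def blobs(p,kind,amin):
    h=cv2.cvtColor(p,cv2.COLOR_BGR2HSV)
    lo,hi={"o":((8,120,120),(18,255,255)),"b":((105,150,90),(125,255,255)),"g":((60,60,25),(90,255,255))}[kind]
    m=cv2.inRange(h,np.array(lo),np.array(hi))
    cs,_=cv2.findContours(m,cv2.RETR_EXTERNAL,cv2.CHAIN_APPROX_NONE)
    return [c[:,0] for c in cs if cv2.contourArea(c)>amin],m
def rect(xy):
    (cx,cy),(w,h),a=cv2.minAreaRect((xy*1000).astype(np.float32))
    if w<h: a+=90; w,h=h,w
    return np.array([cx,cy]),w,h,(a+90)%180-90   # centre mm, long, short, angle of long axis deg
E
python3 - <<'E'
from h import *
from bench import camera_info
for n in ("top","scene"):
    p=np.load(n+"1.npz")["p"]; c=camera_info(n)
    for k,z,a in (("o",.008,60),("b",.019,20)):
        for b in blobs(p,k,a)[0]:
            cc,w,h,an=rect(ray(b,c,z)); 
            if cc[0]>550: print(n,k,b.mean(0).round(),cc.round(1),round(w),round(h),round(an,1))
q=camera_info("wrist"); print(q["t"],q["R"]); from bench import r; o=r.get_obs(); T=R.from_rotvec(o["orientation"]).as_matrix()
print("tool",T.round(3)); print("cam in tool",(T.T@(-q["R"].T@q["t"]-o["tcp_pos"])).round(4),(q["R"]@T).round(3),q["camera_matrix"][0,0])
E
```

```text
top o [164. 159.] [554.1 269.8] 54 19 0.7
top o [307. 157.] [ 553.5 -125.8] 84 30 -8.9
top o [231. 151.] [574.8  83.4] 114 25 -10.1
scene o [287. 327.] [754.1 149.8] 432 144 -89.9
scene o [345. 254.] [553.3 269.3] 54 23 5.7
scene o [265. 247.] [573.1  84.1] 115 26 -9.8
scene o [184. 224.] [ 551.9 -125.4] 84 31 -8.8
scene b [300. 269.] [618.8 172.8] 39 11 86.6
scene b [219. 261.] [639.1 -12.8] 39 10 -77.8
scene b [136. 233.] [ 609.6 -225.2] 42 11 80.2
[-0.67543533 -0.0401123   0.38130572] [[ 3.62027039e-01 -9.32167261e-01 -7.87781545e-04]
 [-8.82615021e-01 -3.43053996e-01  3.21410455e-01]
 [-2.99878555e-01 -1.15663968e-01 -9.46939649e-01]]
tool [[ 0.932  0.363 -0.001]
 [ 0.363 -0.932  0.001]
 [-0.    -0.002 -1.   ]]
cam in tool [ 0.0837  0.0011 -0.0704] [[-0.001  1.    -0.001]
 [-0.947 -0.002 -0.321]
 [-0.321  0.     0.947]] 309.3730672723594
```

```bash
cat >> h.py <<'E'
def go(x,y,z,hd):  # print tool-axis shift to world TCP target, heading (deg) of tool x
    from bench import r
    o=r.get_obs(); Rt=R.from_rotvec(o["orientation"]); 
    a=np.radians(hd); Rg=R.from_matrix(np.array([[np.cos(a),np.sin(a),0],[np.sin(a),-np.cos(a),0],[0,0,-1.]]))
    d=Rt.inv().apply(np.array([x,y,z])-o["tcp_pos"]); w=(Rt.inv()*Rg).as_rotvec()
    print("GO",*d.round(4),*w.round(4),"| rows",int(max(np.ceil(np.linalg.norm(d)/.05),np.ceil(np.linalg.norm(w)/.15))),"clock",round(o["clock"],2))
E
python3 -c "
from h import *; go(.60,-.17,.30,-9)"
```

```text
GO 0.4973 -0.2982 0.0035 -0.0015 0.0005 0.5289 | rows 12 clock 0.1
```

```bash

python3 -m pendant '0.042 -0.025 0 0 0 0;0.084 -0.05 0 0 0 0;0.126 -0.075 0 0 0 0;0.168 -0.1 0 0 0 0;0.21 -0.125 0 0 0 0'
python3 -m pendant '0.042 -0.025 0 0 0 0;0.084 -0.05 0 0 0 0;0.126 -0.075 0 0 0 0;0.168 -0.1 0 0 0 0;0.21 -0.125 0 0 0 0'
python3 -m pendant '0.04 -0.024 0 0 0 0.13;0.077 -0.048 0.003 0 0 0.26;0.077 -0.048 0.003 0 0 0.4;0.077 -0.048 0.003 0 0 0.529;0.077 -0.048 0.003 0 0 0.529'
cat > look.py <<'E'
import sys
from h import *
from bench import r,grab_frame,camera_info
n=sys.argv[1]
c=camera_info("wrist"); o=r.get_obs(); p,d=grab_frame("wrist"); cv2.imwrite(f"pics/{n}.png",p); np.savez(n+".npz",p=p,d=d,K=c["camera_matrix"],R=c["R"],t=c["t"])
print("tcp",o["tcp_pos"].round(4),"F",o["contact_force"].round(1),"clk",o["clock"])
for k,a in (("o",300),("b",150),("g",300)):
    for b in blobs(p,k,a)[0]:
        for z in {"o":(.008,.018),"b":(.019,),"g":(.007,)}[k]:
            cc,w,h,an=rect(ray(b,c,z)); print(k,z,b.mean(0).round(),cc.round(1),round(w,1),round(h,1),round(an,2))
E
python3 look.py m1
```

```text
clock: 0.6
tcp_pos: [0.3962, -0.4343, 0.3036]
orientation: [-3.087, -0.58, 0.0]
contact_force: [0.7, -1.4, -0.8]
grip_width: 0.0855
gripper_force: 0.0
clock: 1.1
tcp_pos: [0.5464, -0.2417, 0.3037]
orientation: [-3.087, -0.58, 0.001]
contact_force: [0.9, -1.2, 0.1]
grip_width: 0.0855
gripper_force: 0.0
clock: 1.6
tcp_pos: [0.6, -0.1702, 0.3003]
orientation: [3.132, -0.247, -0.002]
contact_force: [0.1, 0.4, 0.2]
grip_width: 0.0854
gripper_force: 0.0
tcp [ 0.6    -0.1702  0.3003] F [0.1 0.4 0.2] clk 1.6
o 0.008 [224. 200.] [ 555.1 -125.5] 84.0 30.8 -8.95
o 0.018 [224. 200.] [ 558.6 -127.1] 81.7 29.9 -8.95
o 0.008 [ 57. 207.] [577.2  84.3] 114.1 25.6 -9.94
o 0.018 [ 57. 207.] [580.1  76.9] 110.9 24.9 -9.94
b 0.019 [301. 145.] [ 611.6 -226.9] 41.4 9.2 80.89
b 0.019 [115. 148.] [640.9 -15.8] 41.8 9.0 -84.22
g 0.007 [  6. 226.] [567.2 154.4] 70.3 21.7 -23.92
g 0.007 [296. 190.] [ 551.8 -217. ] 104.3 41.7 -10.07
g 0.007 [142. 200.] [568.8 -22.8] 141.4 42.1 5.69
```

View pics/m1.png

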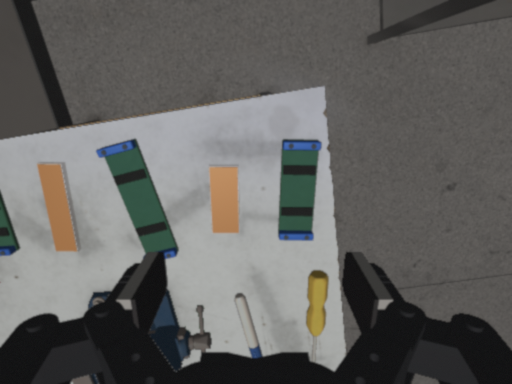

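```bash
cat > rest.py <<'E'
import sys
from h import *
# rest: outline of blue+green+pads region; stops separately
n,x0,x1,y0,y1=sys.argv[1],*map(int,sys.argv[2:6])
f=np.load(n+".npz"); c=dict(camera_matrix=f["K"],R=f["R"],t=f["t"]); p=f["p"]; h=cv2.cvtColor(p,cv2.COLOR_BGR2HSV)
def roi(m): q=np.zeros_like(m); q[y0:y1,x0:x1]=m[y0:y1,x0:x1]; return q
bl=roi(cv2.inRange(h,np.array((105,130,50)),np.array((125,255,255))))
gr=roi(cv2.inRange(h,np.array((60,60,25)),np.array((95,255,255))))
def cont(m,a): return [q[:,0] for q in cv2.findContours(m,0,1)[0] if cv2.contourArea(q)>a]
S=[]
for b in cont(bl,60):
    cc,w,hh,an=rect(ray(b,c,.019)); S.append(cc); print("stop",b.mean(0).round(),cc.round(1),round(w,1),round(hh,1),round(an,1))
if len(S)==2:
    d=S[0]-S[1]; d*=np.sign(d[0]); print("stops mid",(S[0]+S[1])/2,"len",np.hypot(*d),"ang",np.degrees(np.arctan2(d[1],d[0])))
g=cv2.morphologyEx(gr,cv2.MORPH_CLOSE,np.ones((25,25)))
for b in cont(g,800):
    P=ray(b,c,.007)*1000; cc,w,hh,an=rect(P/1000); a=np.radians(an); u=np.array([np.cos(a),np.sin(a)]); v=np.array([-u[1],u[0]])
    s=(P-cc)@u; l=(P-cc)@v; k=abs(s)<w/2-8; A=[np.polyfit(s[k&q],l[k&q],1) for q in (l>0,l<0)]
    print("green",cc.round(1),round(w,1),round(hh,1),"edge angs",[round(an+np.degrees(np.arctan(q[0])),2) for q in A],"mid shift",(A[0][1]+A[1][1])/2, "width",A[0][1]-A[1][1],"centre",(cc+v*(A[0][1]+A[1][1])/2).round(1))
E
python3 rest.py m1 270 330 130 250; python3 rest.py m1 90 185 130 265; python3 -c "
from h import *; go(.555,-.1255,.12,-8.9)"
```

```text
stop [295. 235.] [ 499.2 -207.4] 41.8 11.2 80.9
stop [301. 145.] [ 611.6 -227.3] 42.3 9.2 80.9
stops mid [ 555.36245728 -217.35414886] len 114.1118341066712 ang -9.999600981223624
green [ 551.7 -217. ] 104.7 41.7 edge angs [np.float64(-9.7), np.float64(-10.29)] mid shift 0.016301701241680178 width 40.176141962785465 centre [ 551.7 -216.9]
stop [168. 252.] [499.8 -44. ] 18.8 11.0 -83.7
stop [116. 148.] [641. -17.] 45.5 9.4 -84.3
stops mid [570.44276428 -30.5017395 ] len 143.76128973780143 ang 10.851950077245878
green [569.9 -22.7] 146.4 42.1 edge angs [np.float64(3.29), np.float64(8.34)] mid shift -0.1600807037499905 width 38.175776121162386 centre [569.9 -22.8]
GO -0.0511 -0.0377 0.1805 0.0003 0.0009 0.001 | rows 4 clock 1.65
```

```bash

python3 -m pendant '-0.013 -0.01 0.045 0 0 0;-0.026 -0.02 0.09 0 0 0;-0.039 -0.03 0.135 0 0 0;-0.0511 -0.0377 0.18 0 0 0;-0.0511 -0.0377 0.18 0 0 0' 0.05 40
python3 -m pendant '0 0 0.02 0 0 0;0 0 0.038 0 0 0;0 0 0.038 0 0 0;0 0 0.038 0 0 0'
python3 look.py m2
```

```text
clock: 2.15
tcp_pos: [0.5501, -0.1238, 0.1157]
orientation: [-3.131, 0.24, 0.02]
contact_force: [-1.6, 0.0, -0.6]
grip_width: 0.05
gripper_force: 0.0
clock: 2.55
tcp_pos: [0.5567, -0.1264, 0.0846]
orientation: [3.132, -0.246, 0.003]
contact_force: [-1.1, -1.1, 0.1]
grip_width: 0.0505
gripper_force: 0.0
tcp [ 0.5567 -0.1264  0.0846] F [-1.1 -1.1  0.1] clk 2.55
o 0.008 [252. 248.] [ 554.5 -125.4] 86.5 32.9 -8.99
o 0.018 [252. 248.] [ 560.3 -126.4] 80.6 30.6 -8.99
b 0.019 [462. 123.] [ 610.6 -227. ] 43.0 9.2 80.25
b 0.019 [  7. 124.] [642.1 -31.4] 9.5 8.9 -84.3
g 0.007 [421. 216.] [ 557.6 -217. ] 117.0 44.1 -10.01
g 0.007 [ 48. 212.] [591.  -21.1] 108.3 45.2 5.64
```

View pics/m2.png

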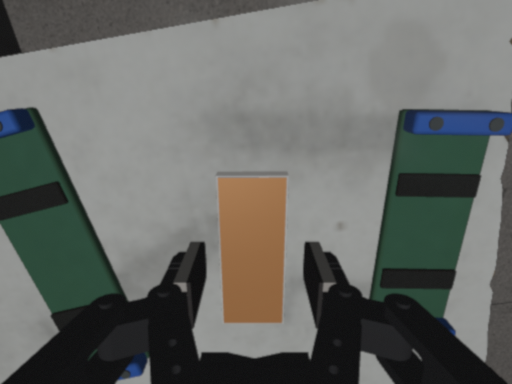

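The strip (252,248) sits centred between the fingers, so I feel for the table.

```bash

python3 -m pendant '0 0 0.003 0 0 0;0 0 0.005 0 0 0;0 0 0.005 0 0 0;0 0 0.005 0 0 0' | grep -E 'tcp|contact'
for i in 1; do python3 -m pendant '0 0 0.002 0 0 0;0 0 0.002 0 0 0;0 0 0.002 0 0 0' | grep -E 'tcp|contact'; done
python3 -m pendant '0 0 0.002 0 0 0;0 0 0.002 0 0 0;0 0 0.002 0 0 0' | grep -E 'tcp|contact'
```

```text
tcp_pos: [0.5555, -0.1255, 0.078]
contact_force: [-1.3, 0.4, 0.8]
tcp_pos: [0.5554, -0.1254, 0.0758]
contact_force: [-0.1, -0.3, 0.0]
tcp_pos: [0.5554, -0.1255, 0.0738]
contact_force: [-1.0, 0.3, -0.4]
```

```bash

python3 -m pendant '0 0 0.002 0 0 0;0 0 0.002 0 0 0;0 0 0.002 0 0 0' | grep -E 'tcp|contact'
python3 -m pendant '0 0 0.001 0 0 0;0 0 0.001 0 0 0;0 0 0.001 0 0 0' | grep -E 'tcp|contact'
```

```text
tcp_pos: [0.5554, -0.1255, 0.0718]
contact_force: [-0.5, -0.3, 0.3]
tcp_pos: [0.5554, -0.1255, 0.0709]
contact_force: [1.2, 0.4, 0.0]
```

```bash

python3 -m pendant '0 0 -0.0016 0 0 0;0 0 -0.0016 0 0 0;0 0 -0.0016 0 0 0;0 0 -0.0016 0 0 0;0 0 -0.0016 0 0 0' 0.03 40
python3 -m pendant '0 0 0 0 0 0;0 0 0 0 0 0;0 0 0 0 0 0'
python3 look.py m3
```

```text
clock: 4.7
tcp_pos: [0.5556, -0.1255, 0.0728]
orientation: [3.132, -0.247, 0.001]
contact_force: [-0.8, 0.4, 2.7]
grip_width: 0.0344
gripper_force: 40.2
clock: 5.0
tcp_pos: [0.5556, -0.1255, 0.0727]
orientation: [3.132, -0.247, 0.001]
contact_force: [0.2, -0.3, 5.9]
grip_width: 0.035
gripper_force: 40.4
tcp [ 0.5556 -0.1255  0.0727] F [ 0.2 -0.3  5.9] clk 5.0
o 0.008 [254. 256.] [ 554.7 -126. ] 86.4 33.9 -9.12
o 0.018 [254. 256.] [ 560.9 -126.9] 80.0 31.4 -9.12
b 0.019 [472. 124.] [ 611.4 -222. ] 33.1 8.9 80.91
g 0.007 [434. 311.] [ 508.9 -212.8] 35.4 19.7 80.89
g 0.007 [439. 199.] [ 568.6 -218.8] 94.5 44.4 -10.05
g 0.007 [ 39. 220.] [591.1 -21.3] 108.6 45.4 5.6
```

View pics/m3.png

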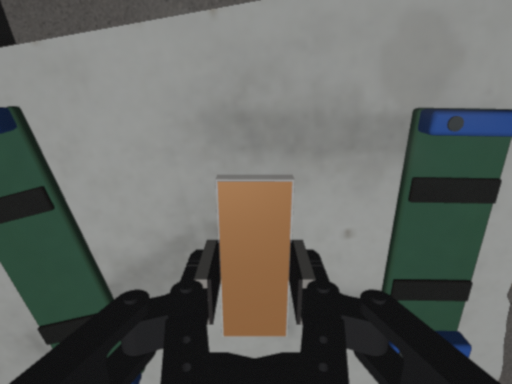

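```bash

python3 -m pendant '0 0 -0.02 0 0 0;0 0 -0.04 0 0 0;0 0 -0.04 0 0 0;0 0 -0.04 0 0 0' | grep -E 'tcp|grip|contact'
python3 -c "
from h import *; go(.556,-.217,.1127,-10)"
```

```text
tcp_pos: [0.5553, -0.1255, 0.1123]
contact_force: [-0.8, -0.6, -0.3]
grip_width: 0.0346
gripper_force: 40.0
GO 0.015 0.0903 -0.0004 0.0 -0.0002 0.0172 | rows 2 clock 5.45
```

```bash

python3 -m pendant '0.005 0.03 0 0 0 0;0.01 0.06 0 0 0 0.0172;0.015 0.0903 0 0 0 0.0172;0.015 0.0903 0 0 0 0.0172;0.015 0.0903 0 0 0 0.0172' | grep -E 'tcp|ori'
python3 -m pendant '0 0 0 0 0 0;0 0 0 0 0 0'|grep tcp
python3 look.py m4; python3 rest.py m4 150 400 20 384; python3 -c "
from h import *; go(.556,-.217,.0835,-10)"
```

```text
tcp_pos: [0.5552, -0.2176, 0.1112]
orientation: [-3.129, 0.277, 0.003]
tcp_pos: [0.5561, -0.2154, 0.112]
tcp [ 0.5561 -0.2154  0.112 ] F [-0.3 -0.4 -0.3] clk 6.15
o 0.008 [254. 256.] [ 531.1 -211.6] 112.2 43.9 -9.93
o 0.018 [254. 256.] [ 537.3 -212.6] 105.7 41.4 -9.93
b 0.019 [ 14. 354.] [497.8 -39.1] 24.4 8.6 -84.4
b 0.019 [258. 142.] [ 610.8 -227.7] 42.0 9.0 80.05
g 0.007 [ 14. 309.] [523.4 -48.8] 67.2 31.0 -24.77
g 0.007 [258. 164.] [ 596.3 -225.2] 42.3 13.7 79.5
stop [258. 142.] [ 611.3 -227.8] 42.1 10.1 80.1
green [ 596.3 -225.2] 42.3 13.7 edge angs [np.float64(80.05), np.float64(80.05)] mid shift -0.10918694832351061 width 13.114602824339205 centre [ 596.4 -225.2]
GO 0.0001 0.0015 0.0287 -0.0007 0.0006 0.0021 | rows 1 clock 6.2
```

View pics/m4.png

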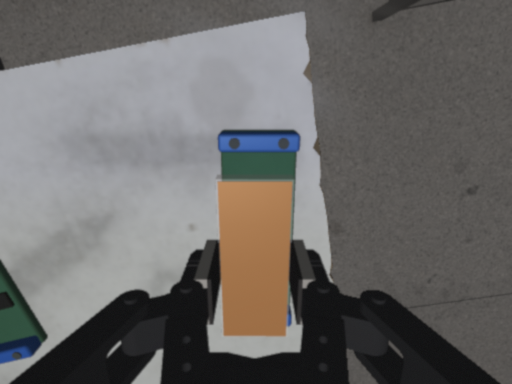

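```bash
python3 - <<'E'
from h import *
f=np.load("m4.npz"); c=dict(camera_matrix=f["K"],R=f["R"],t=f["t"])
for b in blobs(f["p"],"o",300)[0]:
    cc,w,h,an=rect(ray(b,c,.0473)); v=np.array([np.sin(np.radians(10)),np.cos(np.radians(10))]); u=np.array([v[1],-v[0]])
    print(cc,w,h,an,"lat",(cc-[556.1,-215.4])@v,"lon",(cc-[556.1,-215.4])@u)
    print("stop lat",(np.array([611.3,-227.8])-[556.1,-215.4])@v)
E
```

```text
[ 555.40893555 -215.82901001] 86.89509582519531 34.022891998291016 -9.932998657226562 lat -0.542494466672579 lon -0.6060688248719922
stop lat -2.626236730136842
```

```bash

python3 -m pendant '0 0.0018 0.015 0 0 0.002;0 0.0018 0.026 0 0 0.002;0 0.0018 0.026 0 0 0.002;0 0.0018 0.026 0 0 0.002;0 0.0018 0.026 0 0 0.002' | grep -E 'tcp|contact'
python3 -m pendant '0 0 0.0015 0 0 0;0 0 0.003 0 0 0;0 0 0.003 0 0 0;0 0 0.003 0 0 0' | grep -E 'tcp|contact|grip'
```

```text
tcp_pos: [0.556, -0.2188, 0.0866]
contact_force: [0.2, -0.3, -0.2]
tcp_pos: [0.5558, -0.2188, 0.0836]
contact_force: [-0.4, -1.1, -0.4]
grip_width: 0.0345
gripper_force: 40.0
```

```bash

python3 -m pendant '0 -0.0014 0 0 0 0;0 -0.0014 0 0 0 0;0 -0.0014 0 0 0 0;0 -0.0014 0 0 0 0' | grep -E 'tcp|contact|grip'
python3 -m pendant '0 0 0 0 0 0;0 0 0.001 0 0 0;0 0 0.001 0 0 0;0 0 0.001 0 0 0' | grep -E 'tcp|ori|contact|grip'
python3 look.py m5|grep -E "tcp|^o"; python3 rest.py m5 120 420 20 384
```

```text
tcp_pos: [0.5561, -0.2174, 0.0835]
contact_force: [-1.6, 0.1, -0.3]
grip_width: 0.0349
gripper_force: 40.0
tcp_pos: [0.5562, -0.2175, 0.0828]
orientation: [3.129, -0.277, 0.0]
contact_force: [0.2, 0.1, 3.4]
grip_width: 0.0345
gripper_force: 40.4
tcp [ 0.5562 -0.2175  0.0828] F [0.2 0.1 3.4] clk 7.9
o 0.008 [254. 257.] [ 549.  -216.8] 94.0 36.5 -10.2
o 0.018 [254. 257.] [ 555.1 -217.9] 87.6 34.0 -10.2
stop [255. 347.] [ 503.7 -208.9] 41.1 13.4 79.8
stop [254. 153.] [ 611.6 -227.8] 42.5 10.7 79.8
stops mid [ 557.63327026 -218.38674927] len 109.59287452917864 ang -9.919915916459018Traceback (most recent call last):
  File "rest.py", line 18, in <module>
    s=(P-cc)@u; l=(P-cc)@v; k=abs(s)<w/2-8; A=[np.polyfit(s[k&q],l[k&q],1) for q in (l>0,l<0)]
                                               ~~~~~~~~~~^^^^^^^^^^^^^^^^^
    raise TypeError("expected non-empty vector for x")
TypeError: expected non-empty vector for x
```

View pics/m5.png

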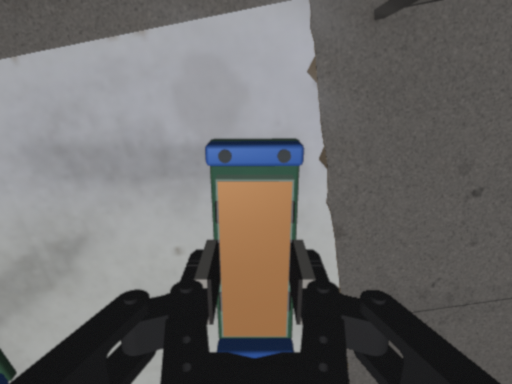

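```bash

python3 -m pendant '0 0 0 0 0 0;0 0 0 0 0 0;0 0 0 0 0 0;0 0 -0.01 0 0 0;0 0 -0.05 0 0 0' 0.05
python3 -m pendant '0 0 -0.05 0 0 0;0 0 -0.1 0 0 0;0 0 -0.15 0 0 0;0 0 -0.18 0 0 0;0 0 -0.18 0 0 0' | grep -E 'tcp'
python3 look.py m6|grep -E "tcp|^o"; python3 rest.py m6 150 350 20 384;  python3 -c "
from h import *; go(.60,-.02,.30,-5)"
```

```text
clock: 8.45
tcp_pos: [0.5536, -0.2165, 0.1299]
orientation: [-3.128, 0.276, 0.012]
contact_force: [-1.0, 0.2, 0.4]
grip_width: 0.0496
gripper_force: 0.0
tcp_pos: [0.5581, -0.2181, 0.3189]
tcp [ 0.5581 -0.2181  0.3189] F [ 0.3 -0.1 -0.4] clk 8.95
o 0.008 [ 20. 184.] [577.1  84.4] 114.9 25.7 -9.65
o 0.018 [ 20. 184.] [578.8  76. ] 111.9 25.0 -9.65
o 0.008 [256. 164.] [ 553.2 -217.8] 86.4 31.4 -10.24
o 0.018 [256. 164.] [ 555.4 -218.2] 84.1 30.5 -10.23
stop [225. 334.] [ 307.  -129.4] 42.4 11.6 3.5
stop [254. 207.] [ 498.9 -208.6] 39.9 9.6 79.8
stop [254. 117.] [ 610.7 -227.5] 41.0 9.1 79.8
GO 0.0075 -0.2022 0.0158 0.001 -0.0059 -0.0894 | rows 5 clock 9.0
```

```bash

python3 -m pendant '0.0075 -0.05 0.0158 0 0 0;0.0075 -0.1 0.0158 0 0 0;0.0075 -0.15 0.0158 0 0 0;0.0075 -0.2022 0.0158 0 0 -0.089;0.0075 -0.2022 0.0158 0 0 -0.089' | grep tcp
python3 -m pendant '0 0 0 0 0 0;0 0 0 0 0 0'|grep tcp
python3 look.py l1|grep -E "tcp|^o"; python3 rest.py l1 190 310 20 300; python3 -c "
from h import *; go(.577,.0843,.12,-9.8)"
```

```text
tcp_pos: [0.5987, -0.0107, 0.2955]
tcp_pos: [0.5983, -0.0211, 0.2957]
tcp [ 0.5983 -0.0211  0.2957] F [-0.1 -0.7  0.8] clk 9.7
o 0.008 [ 24. 213.] [556.9 270.4] 55.1 23.3 2.28
o 0.018 [ 24. 213.] [560.4 262.1] 53.5 22.7 2.28
o 0.008 [423. 182.] [ 551.7 -223.6] 88.7 32.9 -10.58
o 0.018 [423. 182.] [ 555.3 -218.2] 86.3 32.0 -10.58
o 0.008 [168. 184.] [575.6  84.2] 113.0 25.0 -10.07
o 0.018 [168. 184.] [578.6  81. ] 109.9 24.4 -10.07
stop [267. 240.] [498.4 -28.6] 40.9 11.7 -84.1
stop [244. 126.] [640.8 -14.4] 41.3 9.8 -84.1
stops mid [569.61140442 -21.47158051] len 143.08146591568092 ang 5.689229476276652
green [566.4 -21.7] 135.5 41.3 edge angs [np.float64(5.73), np.float64(5.47)] mid shift -0.021733594198140693 width 39.60670119677695 centre [566.4 -21.8]
GO -0.0306 -0.104 0.1759 0.0014 0.0013 0.0807 | rows 5 clock 9.75
```

View pics/l1.png

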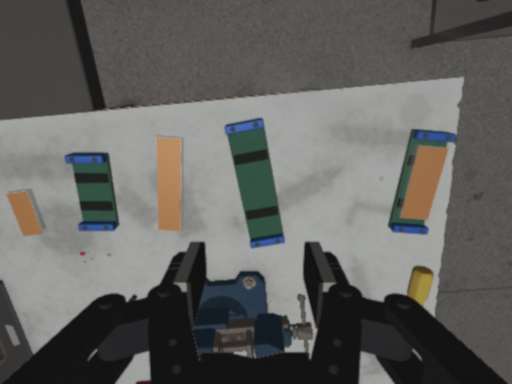

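```bash

python3 -m pendant '-0.007 -0.026 0.035 0 0 0.02;-0.015 -0.052 0.07 0 0 0.04;-0.023 -0.078 0.11 0 0 0.06;-0.0306 -0.104 0.15 0 0 0.081;-0.0306 -0.104 0.175 0 0 0.081'|grep tcp
python3 -m pendant '0 0 0 0 0 0;0 0 0.02 0 0 0;0 0 0.03 0 0 0;0 0 0.03 0 0 0' |grep tcp
python3 look.py l2|grep -E "tcp|^o 0.008"; python3 -c "
from h import *; go(.577,.0843,.0742,-9.9)"
```

```text
tcp_pos: [0.5754, 0.0891, 0.1189]
tcp_pos: [0.5775, 0.0848, 0.0915]
tcp [0.5775 0.0848 0.0915] F [-0.2  0.3  0.2] clk 10.65
o 0.008 [255. 235.] [575.9  84.2] 116.5 27.0 -9.83
GO -0.0007 0.0011 0.018 0.0006 -0.0002 0.0024 | rows 1 clock 10.7
```

```bash

python3 -m pendant '-0.001 0.0008 0.01 0 0 0;-0.001 0.0008 0.0165 0 0 0.002;-0.001 0.0008 0.0165 0 0 0.002;-0.001 0.0008 0.0165 0 0 0.002;-0.001 0.0008 0.0165 0 0 0.002'|grep -E "tcp|cont"
python3 -m pendant '0 0 0 0 0 0;0 0 0 0 0 0' |grep -E "tcp|cont"
```

```text
tcp_pos: [0.5766, 0.0861, 0.0754]
contact_force: [-0.3, -0.2, -0.4]
tcp_pos: [0.5765, 0.0861, 0.0754]
contact_force: [0.3, -0.0, 0.3]
```

```bash

python3 -m pendant '0 0.0015 0.0015 0 0 0;0 0.0015 0.0015 0 0 0;0 0.0015 0.0015 0 0 0;0 0.0015 0.0015 0 0 0'|grep -E "tcp|cont"
python3 -m pendant '0 0 0 0 0 0;0 0 0 0 0 0;0 0 0 0 0 0;0 0 0 0 0 0;0 0 0 0 0 0' 0.024 40 |grep -E "tcp|cont|grip"
python3 -m pendant '0 0 0 0 0 0;0 0 0 0 0 0;0 0 0 0 0 0' |grep -E "tcp|cont|grip|ori"
python3 look.py l3|grep -E "tcp|^o 0.008"
```

```text
tcp_pos: [0.5762, 0.0845, 0.0737]
contact_force: [-0.1, 1.0, 0.4]
tcp_pos: [0.5764, 0.0846, 0.0739]
contact_force: [-0.6, 1.0, 3.7]
grip_width: 0.0286
gripper_force: 39.9
tcp_pos: [0.5764, 0.0846, 0.0739]
orientation: [-3.13, 0.267, -0.001]
contact_force: [0.1, 0.1, 6.1]
grip_width: 0.0284
gripper_force: 40.0
tcp [0.5764 0.0846 0.0739] F [0.1 0.1 6.1] clk 12.6
o 0.008 [254. 245.] [576.1  84. ] 116.8 27.8 -9.84
```

```bash

python3 -m pendant '0 0 -0.02 0 0 0;0 0 -0.042 0 0 0;0 0 -0.042 0 0 0;0 0 -0.042 0 0 0' | grep -E 'tcp|grip|contact'
python3 -c "
from h import *; go(.570,-.0212,.1155,5.65)"
```

```text
tcp_pos: [0.576, 0.0844, 0.1155]
contact_force: [0.3, -0.3, -0.8]
grip_width: 0.0287
gripper_force: 39.6
GO 0.012 0.105 0.0 0.0001 -0.0001 -0.2691 | rows 3 clock 13.05
```

```bash

python3 -m pendant '0.003 0.025 0 0 0 -0.07;0.006 0.055 0 0 0 -0.14;0.009 0.085 0 0 0 -0.21;0.012 0.105 0 0 0 -0.269;0.012 0.105 0 0 0 -0.269' | grep -E 'tcp|ori'
python3 -m pendant '0 0 0 0 0 0;0 0 0 0 0 0;0 0 0 0 0 0;0 0 0 0 0 0'|grep tcp
cat > held.py <<'E'
import sys
from h import *
n,z,hd=sys.argv[1],float(sys.argv[2]),float(sys.argv[3]); f=np.load(n+".npz"); c=dict(camera_matrix=f["K"],R=f["R"],t=f["t"])
a=np.radians(hd); u=np.array([np.cos(a),np.sin(a)]); v=np.array([u[1],-u[0]])  # tool x, tool y
o=max(blobs(f["p"],"o",1500)[0],key=lambda b:b[:,1].max()); cc,w,h,an=rect(ray(o,c,z)); print("strip",cc.round(1),round(w,1),round(h,1),round(an,2))
h=cv2.cvtColor(f["p"],cv2.COLOR_BGR2HSV); m=cv2.inRange(h,np.array((105,130,50)),np.array((125,255,255))); m[:,:150]=0; m[:,380:]=0
for q in cv2.findContours(m,0,1)[0]:
    if cv2.contourArea(q)>80: s,w,hh,an=rect(ray(q[:,0],c,.019)); print("stop",s.round(1),round(w,1),round(hh,1),round(an,2),"rel strip tool x,y",round((s-cc)@u,2),round((s-cc)@v,2))
E
python3 look.py l4|grep tcp; python3 held.py l4 .0496 5.65; python3 -c "
from h import *; go(.570,-.0212,.0855,5.65)"
```

```text
tcp_pos: [0.5689, -0.0254, 0.1142]
orientation: [3.136, 0.147, -0.005]
tcp_pos: [0.5702, -0.0198, 0.1156]
tcp [ 0.5702 -0.0198  0.1156] F [0.3 0.2 0.3] clk 13.95
strip [569.8 -20.7] 117.0 27.7 5.68
stop [640.7 -14.1] 42.1 9.2 -84.34 rel strip tool x,y 71.15 0.43
GO -0.0004 0.0011 0.0302 -0.0002 -0.0001 0.0012 | rows 1 clock 14.0
```

View pics/l4.png

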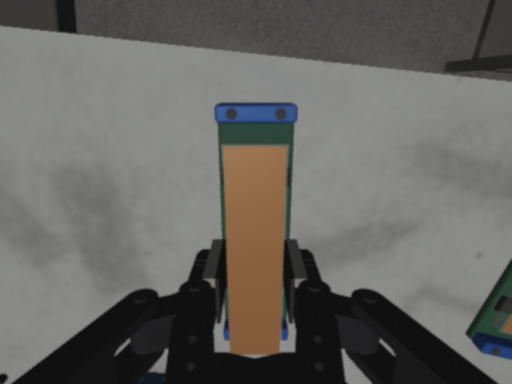

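```bash

python3 -m pendant '-0.001 0 0.015 0 0 0;-0.001 0 0.026 0 0 0;-0.001 0 0.028 0 0 0;-0.001 0 0.028 0 0 0;-0.001 0 0.028 0 0 0' | grep -E 'tcp|contact'
python3 -m pendant '0 0 0 0 0 0;0 0 0 0 0 0' | grep -E 'tcp|contact|ori'
python3 look.py l5|grep tcp; python3 held.py l5 .0216 5.65
```

```text
tcp_pos: [0.5693, -0.0211, 0.0876]
contact_force: [-0.2, 0.3, -0.1]
tcp_pos: [0.5695, -0.0211, 0.0881]
orientation: [3.138, 0.155, 0.001]
contact_force: [-0.8, -0.4, -1.4]
tcp [ 0.5695 -0.0211  0.0881] F [-0.8 -0.4 -1.4] clk 14.7
strip [568.9 -22.1] 117.3 27.8 5.58
stop [640.7 -14.1] 42.3 9.4 -84.44 rel strip tool x,y 72.3 -0.86
```

```bash

python3 -m pendant '0 -0.0006 0.001 0 0 0;0 -0.0006 0.0025 0 0 0;0 -0.0006 0.004 0 0 0;0 -0.0006 0.004 0 0 0;0 -0.0006 0.004 0 0 0' | grep -E 'tcp|contact'
python3 look.py l6|grep tcp; python3 held.py l6 .018 5.65
```

```text
tcp_pos: [0.5692, -0.0204, 0.0839]
contact_force: [-1.4, -0.4, 4.3]
tcp [ 0.5692 -0.0204  0.0839] F [-1.4 -0.4  4.3] clk 15.25
strip [568.8 -21.4] 116.9 27.7 5.57
stop [640.6 -14.1] 42.3 9.6 -84.43 rel strip tool x,y 72.13 -0.16
```

```bash

python3 -m pendant '0 0 0 0 0 0;0 0 0 0 0 0;0 0 0 0 0 0;0 0 -0.01 0 0 0;0 0 -0.05 0 0 0' 0.046 | grep -E 'tcp|grip'
python3 -m pendant '0 0 -0.05 0 0 0;0 0 -0.1 0 0 0;0 0 -0.15 0 0 0;0 0 -0.17 0 0 0;0 0 -0.17 0 0 0' | grep -E 'tcp'
python3 look.py l7|grep -E "tcp"; python3 held.py l7 .018 5.65;  python3 -c "
from h import *; go(.60,.20,.30,0)"
```

```text
tcp_pos: [0.5666, -0.0206, 0.1313]
grip_width: 0.0458
gripper_force: 0.0
tcp_pos: [0.5708, -0.0203, 0.3086]
tcp [ 0.5708 -0.0203  0.3086] F [ 1.  -0.1 -0.3] clk 16.3
strip [ 555.2 -218.1] 86.2 31.9 -10.4
stop [ 309.9 -124.5] 33.4 11.7 8.38 rel strip tool x,y -234.89 -117.33
stop [498.  -28.3] 40.6 9.6 -84.48 rel strip tool x,y -38.22 -194.55
stop [640.3 -14.4] 40.5 8.6 -84.44 rel strip tool x,y 104.77 -194.31
GO 0.0519 -0.2164 0.006 0.0003 -0.004 0.0985 | rows 5 clock 16.35
```

```bash

python3 - <<'E'
from h import *
f=np.load("l7.npz"); c=dict(camera_matrix=f["K"],R=f["R"],t=f["t"])
for b in blobs(f["p"],"o",300)[0]: print(*rect(ray(b,c,.018)))
E
python3 -m pendant '0.012 -0.045 0.006 0 0 0;0.024 -0.09 0.006 0 0 0;0.036 -0.135 0.006 0 0 0;0.048 -0.18 0.006 0 0 0.05;0.0519 -0.2164 0.006 0 0 0.0985' | grep tcp
python3 -m pendant '0 0 0 0 0 0;0 0 0 0 0 0;0 0 0 0 0 0'|grep tcp
python3 look.py s1|grep -E "tcp|^o 0.008"; python3 rest.py s1 180 370 20 300
```

```text
[ 555.15582275 -218.11035156] 86.24698638916016 31.85257339477539 -10.395248413085938
[559.62359619 263.12908936] 53.64561080932617 23.446123123168945 2.2736639976501465
[568.91363525 -20.96641159] 114.91319274902344 26.13047981262207 5.389471530914307
tcp_pos: [0.5988, 0.2027, 0.2958]
tcp_pos: [0.5993, 0.1981, 0.2965]
tcp [0.5993 0.1981 0.2965] F [-0.2 -0.7 -0.1] clk 17.15
o 0.008 [195. 194.] [556.6 270.1] 54.3 22.7 2.08
o 0.008 [438. 185.] [565.6 -27.8] 119.7 27.3 5.62
stop [267. 213.] [537.1 180.7] 41.1 10.7 84.7
stop [275. 144.] [621.  172.7] 41.9 10.5 84.6
stops mid [579.05603027 176.73692322] len 84.35718009394243 ang -5.44220975313873
green [575.5 177. ] 75.0 41.6 edge angs [np.float64(-5.49), np.float64(-4.74)] mid shift 0.15078878156964848 width 39.76812282737801 centre [575.5 177.1]
```

View pics/s1.png

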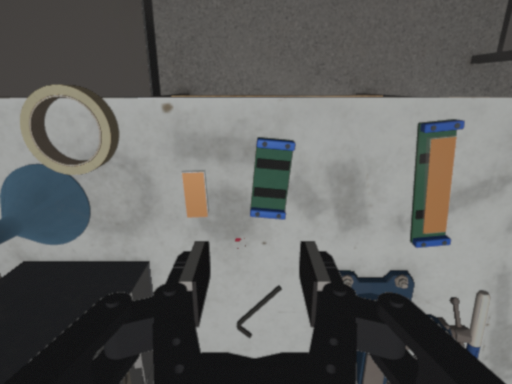

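```bash

python3 - <<'E'
from h import *
from bench import camera_info
f=np.load("top1.npz"); c=camera_info("top"); d=f["d"]; vv,uu=np.mgrid[0:384,0:512]
P=(np.c_[(uu.ravel()-c["camera_matrix"][0,2])*d.ravel()/c["camera_matrix"][0,0],(vv.ravel()-c["camera_matrix"][1,2])*d.ravel()/c["camera_matrix"][1,1],d.ravel()]-c["t"])@c["R"]
k=(d.ravel()>0)&(P[:,2]>.03)&(P[:,1]>.12)&(P[:,1]<.6)&(P[:,0]>.1)&(P[:,0]<.75); Q=P[k]
for y in np.arange(.16,.5,.03):
    q=Q[abs(Q[:,1]-y)<.015]; 
    if len(q): 
        i=q[:,0]>.35; print(round(y,2),"xmax",q[:,0].max().round(3),"zmax",q[:,2].max().round(3), "x>.35:", (q[i,0].max().round(3),q[i,2].max().round(3)) if i.any() else None)
E
python3 -c "
from h import *; go(.5568,.2705,.16,2.1)"
```

```text
0.25 xmax 0.198 zmax 0.11 x>.35: None
0.28 xmax 0.306 zmax 0.13 x>.35: None
0.31 xmax 0.304 zmax 0.119 x>.35: None
0.34 xmax 0.459 zmax 0.203 x>.35: (np.float64(0.459), np.float64(0.203))
0.37 xmax 0.642 zmax 0.204 x>.35: (np.float64(0.642), np.float64(0.204))
0.4 xmax 0.458 zmax 0.204 x>.35: (np.float64(0.458), np.float64(0.204))
0.43 xmax 0.638 zmax 0.204 x>.35: (np.float64(0.638), np.float64(0.203))
0.46 xmax 0.57 zmax 0.381 x>.35: (np.float64(0.57), np.float64(0.328))
0.49 xmax 0.564 zmax 0.383 x>.35: (np.float64(0.564), np.float64(0.331))
GO -0.0427 -0.0728 0.1368 0.0016 0.0013 -0.0388 | rows 4 clock 17.2
```

```bash

python3 -m pendant '-0.011 -0.018 0.03 0 0 -0.01;-0.022 -0.036 0.06 0 0 -0.02;-0.033 -0.055 0.095 0 0 -0.03;-0.0427 -0.0728 0.137 0 0 -0.039;-0.0427 -0.0728 0.137 0 0 -0.039'|grep -E "tcp|cont"
python3 -m pendant '0 0 0.04 0 0 0;0 0 0.07 0 0 0;0 0 0.07 0 0 0;0 0 0.07 0 0 0;0 0 0.07 0 0 0' |grep -E "tcp|cont"
python3 look.py s2|grep -E "tcp|^o 0.008"; python3 -c "
from h import *; go(.5568,.2705,.0745,2.1)"
```

```text
tcp_pos: [0.5523, 0.2725, 0.1552]
contact_force: [-1.0, 0.1, -0.6]
tcp_pos: [0.5585, 0.2727, 0.0931]
contact_force: [-0.2, -0.1, 0.6]
tcp [0.5585 0.2727 0.0931] F [-0.2 -0.1  0.6] clk 18.2
o 0.008 [258. 245.] [556.4 270.1] 56.4 24.9 2.07
GO -0.0017 0.0024 0.0186 -0.0015 -0.0035 0.0015 | rows 1 clock 18.25
```

```bash

python3 -m pendant '-0.001 0.0018 0.01 0 0 0;-0.001 0.0018 0.017 0 0 0;-0.001 0.0018 0.017 0 0 0;-0.001 0.0018 0.017 0 0 0;-0.001 0.0018 0.017 0 0 0'|grep -E "tcp|cont"
python3 -m pendant '0 0 0 0 0 0;0 0 0 0 0 0' |grep -E "tcp|cont|ori"; python3 -c "
from h import *; go(.5568,.2705,.0742,2.1)"
```

```text
tcp_pos: [0.5559, 0.2711, 0.0737]
contact_force: [0.2, -0.4, 1.1]
tcp_pos: [0.5559, 0.271, 0.0739]
orientation: [-3.141, -0.061, -0.0]
contact_force: [-0.1, 0.0, -0.7]
GO 0.0008 0.0006 -0.0003 -0.0001 -0.0003 0.0025 | rows 1 clock 18.95
```

```bash

python3 -m pendant '0.0006 0.0005 -0.0003 0 0 0;0.0006 0.0005 -0.0003 0 0 0;0.0006 0.0005 -0.0003 0 0 0;0.0006 0.0005 -0.0003 0 0 0;0.0006 0.0005 -0.0003 0 0 0' 0.022 40 |grep -E "tcp|cont|grip"
python3 -m pendant '0 0 0 0 0 0;0 0 0 0 0 0;0 0 0 0 0 0' |grep -E "tcp|cont|grip"
python3 look.py s3|grep -E "tcp|^o 0.008"
python3 -m pendant '0 0 -0.02 0 0 0;0 0 -0.042 0 0 0;0 0 -0.042 0 0 0;0 0 -0.042 0 0 0' | grep -E 'tcp|grip|contact'
python3 -c "
from h import *; go(.579,.1772,.1162,-5.4)"
```

```text
tcp_pos: [0.5568, 0.2705, 0.0744]
contact_force: [-0.0, -0.2, 3.8]
grip_width: 0.0267
gripper_force: 39.9
tcp_pos: [0.5568, 0.2705, 0.0744]
contact_force: [-0.1, -0.4, 6.2]
grip_width: 0.0265
gripper_force: 39.9
tcp [0.5568 0.2705 0.0744] F [-0.1 -0.4  6.2] clk 19.75
o 0.008 [254. 259.] [556.2 269.6] 56.7 25.8 2.15
tcp_pos: [0.5563, 0.2703, 0.1158]
contact_force: [-0.2, -0.2, 0.1]
grip_width: 0.0263
gripper_force: 39.5
GO 0.019 0.0939 -0.0004 0.0 -0.0001 0.1333 | rows 2 clock 20.2
```

```bash

python3 -m pendant '0.006 0.03 0 0 0 0.045;0.012 0.06 0 0 0 0.09;0.019 0.0939 0 0 0 0.133;0.019 0.0939 0 0 0 0.133;0.019 0.0939 0 0 0 0.133' | grep -E 'tcp|ori'
python3 -m pendant '0 0 0.015 0 0 0;0 0 0.027 0 0 0;0 0 0.027 0 0 0;0 0 0.027 0 0 0'|grep tcp
python3 -m pendant '0 0 0 0 0 0;0 0 0 0 0 0'|grep -E "tcp|ori"
python3 look.py s4|grep tcp; python3 held.py s4 .023 -5.4; python3 -c "
from h import *; go(.579,.1772,.0844,-5.4)"
```

```text
tcp_pos: [0.5787, 0.176, 0.1147]
orientation: [3.137, -0.15, -0.003]
tcp_pos: [0.5784, 0.178, 0.088]
tcp_pos: [0.5794, 0.1776, 0.0894]
orientation: [-3.138, 0.147, -0.001]
tcp [0.5794 0.1776 0.0894] F [ 0.1 -0.1 -0.4] clk 21.3
strip [578.8 177. ] 56.7 25.8 -5.45
stop [539.4 180.4] 43.0 15.8 84.54 rel strip tool x,y -39.54 0.27
stop [621.6 172.5] 42.5 10.9 84.55 rel strip tool x,y 43.0 0.44
GO -0.0004 0.0004 0.0051 -0.0003 -0.0008 0.0004 | rows 1 clock 21.35
```

View pics/s4.png

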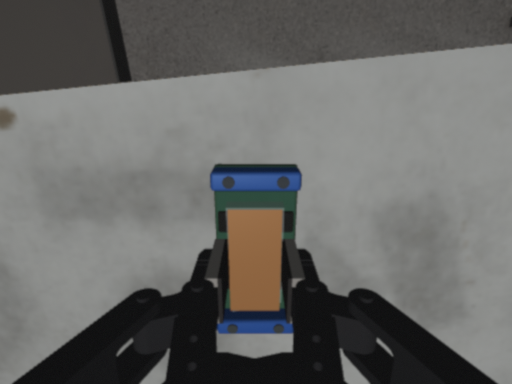

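Strip (255,260) is aligned on the rest, between the stops at rows 180 and 327. I lower it and release.

```bash

python3 -m pendant '0 0.0004 0.002 0 0 0;0 0.0004 0.004 0 0 0;0 0.0004 0.005 0 0 0;0 0.0004 0.005 0 0 0;0 0.0004 0.005 0 0 0' | grep -E 'tcp|contact'
python3 look.py s5|grep tcp; python3 held.py s5 .018 -5.4
```

```text
tcp_pos: [0.5791, 0.1769, 0.0844]
contact_force: [-2.9, 0.1, 6.1]
tcp [0.5791 0.1769 0.0844] F [-2.9  0.1  6.1] clk 21.85
strip [578.2 176.2] 57.3 25.8 -5.49
stop [539.2 180.1] 42.8 16.2 84.49 rel strip tool x,y -39.18 -0.26
stop [621.6 172.5] 42.6 11.0 84.52 rel strip tool x,y 43.6 -0.45
```

```bash

python3 -m pendant '0 0 0 0 0 0;0 0 0 0 0 0;0 0 0 0 0 0;0 0 -0.01 0 0 0;0 0 -0.05 0 0 0' 0.044 | grep -E 'tcp|grip'
python3 -m pendant '0 0 -0.05 0 0 0;0 0 -0.1 0 0 0;0 0 -0.15 0 0 0;0 0 -0.17 0 0 0;0 0 -0.17 0 0 0' | grep -E 'tcp'
python3 -m pendant '-0.03 0.03 0 0 0 0;-0.03 0.06 0 0 0 0;-0.03 0.09 0 0 0 0;-0.03 0.09 0 0 0 0;-0.03 0.09 0 0 0 0' | grep tcp
python3 - <<'E'
from h import *
from bench import r,grab_frame,camera_info
c=camera_info("wrist"); p,d=grab_frame("wrist"); cv2.imwrite("pics/end.png",p)
print(r.get_obs()["clock"])
for b in blobs(p,"o",300)[0]: print(*rect(ray(b,c,.018)))
m=cv2.inRange(cv2.cvtColor(p,cv2.COLOR_BGR2HSV),np.array((105,130,50)),np.array((125,255,255)))
for q in cv2.findContours(m,0,1)[0]:
    if 60<cv2.contourArea(q)<900: s=rect(ray(q[:,0],c,.019)); print("stop",s)
E
```

```text
tcp_pos: [0.5766, 0.176, 0.1313]
grip_width: 0.0441
gripper_force: 0.0
tcp_pos: [0.5806, 0.1777, 0.3091]
tcp_pos: [0.5403, 0.0895, 0.3034]
23.45
[543.82641602 -24.32269859] 66.15374755859375 27.245450973510742 5.05192232131958
[606.73516846 -18.57904053] 40.49077224731445 25.22077178955078 6.536861896514893
stop (array([ 314.16818237, -120.21692657]), 29.415536880493164, 13.640215873718262, 4.531801223754883)
stop (array([497.30740356, -27.28647995]), 42.34885025024414, 10.468254089355469, -84.23740339279175)
stop (array([536.07299805, 179.45758057]), 42.06363296508789, 8.59321117401123, 84.43739318847656)
stop (array([ 499.25610352, -197.28256226]), 36.016727447509766, 9.45612621307373, 80.27127075195312)
stop (array([620.31958008, 171.16392517]), 43.239253997802734, 8.41532039642334, 84.4487533569336)
stop (array([639.48577881,  -8.74880219]), 33.90790557861328, 8.611169815063477, -84.10286331176758)
```

View pics/end.png

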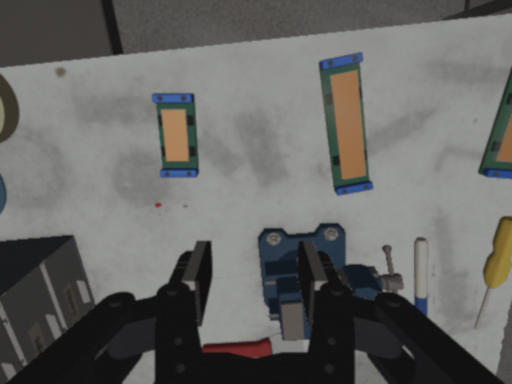

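The short strip (174,135), long strip (348,122) and medium strip (far right) all lie on their rests. The screwdriver and marker are unmoved. The hex key is out of this view; nothing went near it.

```bash
python3 -c "
from bench import r; print(r.hand_in())"
```

```text
the job is handed in; nothing more can be done
None
```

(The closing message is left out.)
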